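# Make up a bearing kit and a drilling kit

## Robot

A 6-joint arm with a two-finger parallel gripper is mounted at the origin on a cart in front of the work surface, level with it; the furniture and walls round the work are solid. World frame = base frame: x ahead of the robot, y to its left, z up, the work surface at z = 0. Lengths are in m, angles in rad, forces in N, time in s.
With the tool pointing down it reaches from about 0.325 to 0.775 m from the base axis. Payload 5.5 kg.
Tool frame: the origin (TCP) lies between the finger pads; the fingertips stand 8 mm ahead of it and the grasp point (between the pads) lies 11 mm behind it (tcp_to_tips is the distance from the TCP to the fingertips, in m); z points along the fingers, y is the line along which they close (so a half turn about z gives the same grasp; the last joint's range is limited). The gripper opens to 88 mm and grips with 3 to 60 N. Pads are 20 mm wide; open, the fingers measure 115 mm over their backs; the gripper's body (75 mm by 178 mm) begins 61 mm behind the grasp point.
Start: joints at [-1.391, 0.091, 1.231, -0, 1.82, -0.057], TCP at [0.141, -0.583, 0.231] pointing down, gripper open.
Joint ranges: [-2.87, 2.87], [-0.86, 2.18], [0.17, 2.46], [-1.51, 4.65], [0.06, 2.69], [-2.65, 2.65]. Speed limits (rad/s): [2.57, 2.57, 3.01, 3.14, 3.14, 3.14].

## Interface

Orientations are given as a unit quaternion [w, x, y, z].
In Python, from bench import * gives the robot as it stands. Calls block until the motion is done:
- move_to(position, orientation): joint-space move of the TCP to a pose.
- move_l(position, speed=0.15, orientation=None): straight line of the TCP; orientation=None keeps the orientation; speed is the mean speed in m/s.
- movej(angles): joint-space move.
- gripper_open() and close(): open the fingers fully, or close them until they stop; the grip force is fixed at half the most.
- hold(seconds).
- inverse_kinematics(position, orientation): joint angles nearest the present ones, or None.
- state(): the state.
- get_image(name): name is "side" or "top"; returns a dict with "frame" (420x560x3 uint8, blue, green, red), "depth" (420x560 float32, m along the optical axis (not along the pixel's ray), 0 where there is no reading), "camera_matrix" (3x3 intrinsics, pixels), "k1" (the pictures are not rectified: a ray, as slopes to the right and down, at radius r is drawn at 1 + k1 r^2 times it, then the intrinsics apply), "view" (4x4, takes a point from world to camera coordinates). Camera axes: x right, y up, looking along -z (the intrinsics and any distortion apply to the point x, -y, -z); pixel columns grow to the right and rows downward; lengths in m; the calibration is good to about 2 mm. A picture is of the moment at which its call begins.
A pose or a line that the arm cannot do raises IKError and nothing moves.
- job_done(): hands the job in; it is judged then, once.
The state is a dict: "time": time; "joint_pos": joint angles; "dq": joint speeds; "joint_torque": joint torques, N m; "ee_pos": TCP position; "ee_rot": TCP orientation; "ft_force": force on the tool from outside, world axes, zero at the start; "moment": the same for the moment, N m; "finger_gap": finger opening in m; "finger_force": force on a finger pad.
Only numpy, scipy, OpenCV 4.12 (cv2) and the standard library are available. Lean on these libraries where they do the work, as an engineer would, in place of code of your own. Each camera call takes 0.05 s, during which the arm holds its last target. There are 200 camera calls.

## Task

Make up two kits from the parts lying on the bench. Bearing kit, on the broader board: the ball bearing lies flat in the large round recess with the black cap set on top of it, centred so as to cover the bore, and the extension bar lies in the narrow slot. Drilling kit, on the longer, narrower board: the drill chuck stands upright in the round recess and the dark steel block lies flat in the rectangular one; do not disturb the wooden block and the brush.

Things in the scene. Friction and masses are not known exactly. Their poses are not given: they have to be found in the camera images.
- bearing_mid (a point): Ball bearing, steel, lying flat: flat ring 65 mm outside diameter, 18 mm high, with a bore of about 22 mm. The point is its centre, half-way up (9 mm above its underside); z is its axis, up.
- cap_mid (a point): Black plastic screw cap, a shallow round dish 36 mm in diameter and 17 mm high, lying with its open side up and its closed flat side down. The point is its centre, half-way up (8.5 mm above its underside).
- bar_mid (a point): Short steel extension bar lying flat: a round rod 16 mm thick and 75 mm long along its y axis, with a flat-sided collar 18 mm wide (along x) at the middle, on which it rests without rolling. The point is its centre, 8 mm above its underside.
- chuck_mid (a point): Keyless drill chuck, bright steel, standing upright on its back with the narrow jaw end up: cylinder 40 mm in diameter, 50 mm high, tapering at the top. The point is its centre, half-way up (25 mm above its underside).
- steel_mid (a point): Dark grey ground steel block lying flat: 40 mm (x) by 62 mm (y) by 26 mm high, 0.5 kg or so. The point is its centre, 13 mm above its underside.
- wood_mid (a point): Brown hardwood packing block, 40 mm (x) by 55 mm (y) by 18 mm high. It belongs to neither kit and stays where it lies. The point is its centre, 9 mm above its underside.
- brush_mid (a point): Red scrubbing brush lying bristles down, 38 mm (x) by 85 mm (y) by 32 mm high. It belongs to neither kit and stays where it lies. The point is its centre, 16 mm above its underside.
- broad_board: The broader kit board, pale wood, fixed to the bench: 116 mm (x) by 156 mm (y), 10 mm thick, with two flat-bottomed recesses 6 mm deep (floor 4 mm above the bench). Origin at the centre of its underside. Large round recess, 88 mm in diameter, centred at x = 0, y = +27 mm; long narrow slot, 100 mm along x by 38 mm along y, centred at x = 0, y = -51 mm.
- narrow_board: The narrower, longer kit board, pale wood, fixed to the bench: 84 mm (x) by 182 mm (y), 10 mm thick, with two flat-bottomed recesses 6 mm deep (floor 4 mm above the bench). Origin at the centre of its underside. Small round recess, 64 mm in diameter, centred at x = 0, y = +50 mm; rectangular recess, 64 mm along x by 86 mm along y, centred at x = 0, y = -38 mm.
There are look-alikes about, which are no part of the job. Leave any blue look-alike of the part that bears steel_mid alone. There is more than one size of the part that bears bar_mid; the job needs the larger.

How it is judged:
At the end, for the whole second after the job is handed in: Bearing, bar, chuck and steel block rest on the floor of their recess (centre within 14 mm, 15 mm along the slot; height 3 mm; tilt under 0.12 rad); the cap lies level on the bearing, within 8 mm of its axis; all released and at rest (x of bearing_mid in the frame of broad_board between -0.014 and 0.014 m and y of bearing_mid in the frame of broad_board between 0.013 and 0.041 m and z of bearing_mid in the frame of broad_board between 0.01 and 0.016 m and angle between each of bearing_mid, bar_mid, chuck_mid, steel_mid, cap_mid's own z axis and vertical below 0.12 rad and x of bar_mid in the frame of broad_board between -0.015 and 0.015 m and y of bar_mid in the frame of broad_board between -0.065 and -0.037 m and z of bar_mid in the frame of broad_board between 0.009 and 0.015 m and x of chuck_mid in the frame of narrow_board between -0.014 and 0.014 m and y of chuck_mid in the frame of narrow_board between 0.036 and 0.064 m and z of chuck_mid in the frame of narrow_board between 0.026 and 0.032 m and x of steel_mid in the frame of narrow_board between -0.014 and 0.014 m and y of steel_mid in the frame of narrow_board between -0.052 and -0.024 m and z of steel_mid in the frame of narrow_board between 0.014 and 0.02 m and horizontal distance between cap_mid and bearing_mid below 0.008 m and z of cap_mid in the frame of broad_board between 0.0275 and 0.0335 m and linear speed of each of bearing, bar, chuck, steel, cap below 0.02 m/s and angular speed of each of bearing, bar, chuck, steel, cap below 0.2 rad/s); the robot touches nothing.
It fails at once if the wooden block or the brush is shifted by more than 20 mm (distance of any of wood_mid, brush_mid from where it was at the start of the episode above 0.02 m).
It also fails if it takes over 106 s, if anything falls off the work surface, if the arm or the gripper's body presses on something with over 40 N, if the wrist force passes 120 N, or if a joint passes its speed limit or range.

## Working session

There is one attempt and no reset: what is moved stays moved. The work goes in short steps, each a Python script; the robot and the scene stay as the last script left them, time stands still between calls to the robot, and variables do not carry over. Pictures are saved under pics/ and viewed, at most 14 in all, crops included, and the job is handed in when it is done.

```bash
ls; mkdir -p pics; python3 - <<'E'
from bench import *
import cv2,numpy as np,pickle
s=state();print(s)
for n in("top","side"):
    d=get_image(n);pickle.dump(d,open(n+".pkl","wb"));cv2.imwrite(f"pics/{n}0.png",d["frame"])
    print(n,d["camera_matrix"],d["k1"],d["view"],(d["depth"]>0).mean())
E
```

```text
pics
{'time': 0.0, 'joint_pos': array([-1.39071049e+00,  9.18494575e-02,  1.23187102e+00, -3.47280863e-05,
        1.81977467e+00, -5.66865304e-02]), 'dq': array([ 4.40998097e-05, -6.88214980e-04, -1.69871125e-03, -2.96902084e-04,
       -1.33266216e-03, -2.01245034e-04]), 'joint_torque': array([-3.11223186e-03, -4.46462703e+01, -4.06444645e+01,  6.93180319e-02,
        2.92729377e-02, -1.13847466e-04]), 'ee_pos': array([ 0.14068584, -0.58299289,  0.22952088]), 'ee_rot': array([-9.48398773e-04,  9.93000591e-01,  1.18105554e-01, -7.54550117e-05]), 'ft_force': array([-0.29807185, -0.3108235 , -0.20992092]), 'moment': array([-0.04419988, -0.00690336,  0.03524595]), 'finger_force': 0.0, 'finger_gap': 0.08755126743880257}
top [[418.59909334   0.         277.89684777]
 [  0.         418.59909334 206.92736939]
 [  0.           0.           1.        ]] -0.0976126433809261 [[-0.0137029  -0.99933691 -0.03373377 -0.00376525]
 [ 0.99741077 -0.01604288  0.07010262 -0.57974852]
 [-0.07059733 -0.03268582  0.99696923 -1.11595879]
 [ 0.          0.          0.          1.        ]] 0.9958715986394557
side [[473.13455264   0.         270.80320066]
 [  0.         473.13455264 203.3971731 ]
 [  0.           0.           1.        ]] 0.0347210985614369 [[ 0.99914744 -0.04124902 -0.00170597 -0.60343851]
 [ 0.0346357   0.81503721  0.57837247 -0.00874638]
 [-0.02246687 -0.57793846  0.81577103 -1.23607309]
 [ 0.          0.          0.          1.        ]] 0.9961522108843538
```

View pics/top0.png

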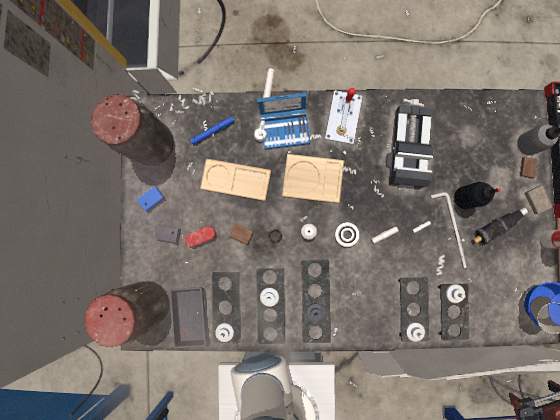

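View pics/side0.png

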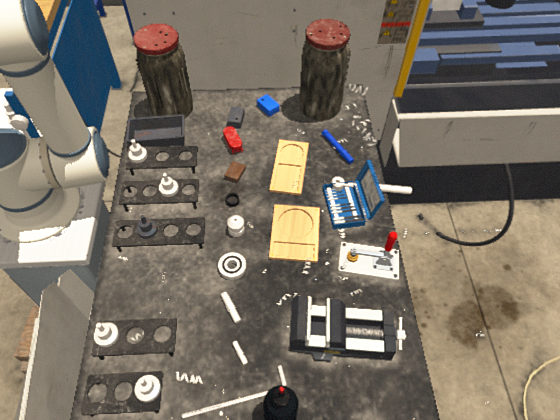

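The top view shows, left to right at row ~235: steel block (168), brush (201), wood (241), cap (275), chuck (309), bearing (347), long bar (385) and short bar (422). The narrow board is at (236,180) and the broad board at (313,177). The side view shows the same layout.

```bash
cat > h.py <<'E'
import cv2,numpy as np,pickle
def cloud(d):
    h,w=d["depth"].shape
    uv=np.stack(np.meshgrid(np.arange(w),np.arange(h)),-1).reshape(-1,1,2).astype(np.float32)
    n=cv2.undistortPoints(uv,d["camera_matrix"],np.array([d["k1"],0,0,0.])).reshape(h,w,2)
    z=d["depth"]
    P=np.stack([n[...,0]*z,-n[...,1]*z,-z],-1)
    V=d["view"]
    return (P-V[:3,3])@V[:3,:3]
def ontoplane(d,uv,z):
    n=cv2.undistortPoints(np.float32(uv).reshape(-1,1,2),d["camera_matrix"],np.array([d["k1"],0,0,0.])).reshape(-1,2)
    V=d["view"];r=np.c_[n[:,0],-n[:,1],-np.ones(len(n))]@V[:3,:3];c=-V[:3,:3].T@V[:3,3]
    return c+r*((z-c[2])/r[:,2])[:,None]
E
python3 - <<'E'
from h import *
d=pickle.load(open("top.pkl","rb"))
c=cv2.resize(d["frame"][150:260,130:450],None,fx=2.5,fy=2.5,interpolation=cv2.INTER_CUBIC);
C=cloud(d);hh=np.clip(C[150:260,130:450,2]*4000,0,255).astype(np.uint8)
hh=cv2.cvtColor(cv2.resize(hh,None,fx=2.5,fy=2.5),cv2.COLOR_GRAY2BGR)
cv2.imwrite("pics/crop.png",np.vstack([c,hh]))
bench=C[195:215,140:440,2];print("bench z",np.median(bench),bench.std())
for n,(x0,x1,y0,y1),zmin in [("steel",(150,185,220,248),.020),("brush",(183,218,224,250),.02),("wood",(228,255,222,246),.012),("cap",(266,285,226,246),.010),("chuck",(298,320,220,246),.015),("bearing",(332,362,220,250),.012),("bar",(368,402,222,246),.008),("short",(410,435,215,238),.006),("narrow",(195,275,155,203),.006),("broad",(278,348,148,205),.006),("blue",(132,166,182,214),.015)]:
    p=C[y0:y1,x0:x1].reshape(-1,3);q=p[p[:,2]>zmin]
    r=cv2.minAreaRect(q[:,:2].astype(np.float32)*1000)
    print(n,len(q),"zmed",q[:,2].round(4).mean().round(4),np.percentile(q[:,2],95).round(4),"mean",(q[:,:2].mean(0)*1000).round(1),"rect",np.round(r[0],1),np.round(r[1],1),round(r[2],1), cv2.boxPoints(r).round().astype(int).tolist() if n in("narrow","broad") else "")
E
```

```text
bench z 0.00010868246423628605 0.06825805894871216
steel 338 zmed 0.049 0.0297 mean [512.7 287.6] rect [496.5 139.7] [375.9  44.7] 84.1 
brush 403 zmed 0.0452 0.0351 mean [503.8 195.9] rect [512.2  96.7] [ 50.  289.4] 4.8 
wood 297 zmed 0.0295 0.0216 mean [510.3  89.6] rect [497.1  37.9] [168.4  47.1] 75.9 
cap 47 zmed 0.0404 0.0198 mean [504.   -2.5] rect [498.3 -14. ] [62.4 34. ] 63.2 
chuck 179 zmed 0.0705 0.0526 mean [513. -91.] rect [514.5 -81.4] [59.4 37.9] 82.9 
bearing 396 zmed 0.029 0.0211 mean [ 504.  -195.4] rect [ 506.  -139.1] [178.8  62.1] 88.9 
bar 157 zmed 0.0358 0.0189 mean [ 500.4 -295.7] rect [ 491.5 -193.7] [ 40. 286.] 4.8 
short 67 zmed 0.0267 0.0139 mean [ 519.8 -397.8] rect [ 514.7 -241.2] [ 27.9 384.1] 2.1 
narrow 987 zmed 0.0302 0.0135 mean [658.2 105. ] rect [639.9  49.2] [309.4 149. ] 60.8 [[499, -50], [630, -122], [780, 148], [650, 221]]
broad 1246 zmed 0.0223 0.0134 mean [ 656.3 -105.6] rect [ 616.7 -102.2] [188.8 242. ] 85.6 [[489, -187], [730, -206], [745, -17], [503, 1]]
blue 316 zmed 0.0251 0.0294 mean [608.4 341. ] rect [608.3 342. ] [39.7 60.6] 36.6
```

View pics/crop.png

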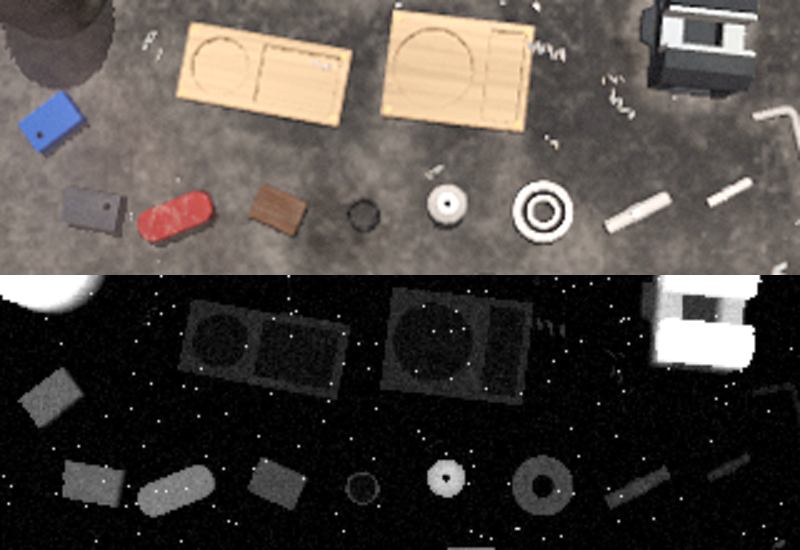

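The crop shows the round recess of each board towards world +y, the blue look-alike apart from the grey block, and the long bar at crop (637,212). The depth has salt noise, so I'll filter it by height band and component.

```bash
python3 - <<'E'
from h import *
for cam in("top","side"):
  d=pickle.load(open(cam+".pkl","rb"));d["depth"]=cv2.medianBlur(d["depth"],3)
  C=cloud(d)
  print(cam,"bench",np.median(C[195:215,140:440,2]) if cam=="top" else "")
  for n,(x,y),(lo,hi) in [("steel",(.5,.281),(.018,.034)),("brush",(.5,.196),(.02,.04)),("wood",(.51,.09),(.012,.026)),("cap",(.504,-.003),(.009,.024)),("chuck",(.513,-.091),(.040,.06)),("bearing",(.505,-.195),(.012,.026)),("bar",(.505,-.30),(.010,.022)),("narrow",(.658,.105),(.0085,.018)),("broad",(.656,-.106),(.0085,.018))]:
    R=.11 if n[0]=="n" or n=="broad" else .055
    m=(C[...,2]>lo)&(C[...,2]<hi)&(np.hypot(C[...,0]-x,C[...,1]-y)<R)
    k,l,st,_=cv2.connectedComponentsWithStats(m.astype(np.uint8))
    q=C[l==1+st[1:,4].argmax()]
    r=cv2.minAreaRect(q[:,:2].astype(np.float32)*1000)
    print(n,len(q),"z",np.median(q[:,2]).round(4),"mean",(q[:,:2].mean(0)*1000).round(1),"rect",np.round(r[0],1),np.round(r[1],1),round(r[2],1))
  if cam=="top":
    print("tall things near the boards")
    m=(C[...,2]>.05)&(C[...,0]>.4)&(C[...,0]<.9)&(abs(C[...,1])<.45)
    k,l,st,_=cv2.connectedComponentsWithStats(m.astype(np.uint8))
    for i in range(1,k):
      if st[i,4]>15:
        q=C[l==i];print(np.round(q.min(0),3),np.round(q.max(0),3))
E
```

```text
top bench -3.9251971943679403e-05
steel 333 z 0.0254 mean [512.8 294.4] rect [512.9 296. ] [63.8 40.5] 79.2
brush 401 z 0.0315 mean [503.9 199.1] rect [503.9 200.5] [36.5 86. ] 21.1
wood 295 z 0.0179 mean [510.5  91.1] rect [510.8  92. ] [55.9 39.8] 64.8
cap 10 z 0.0136 mean [500.4  12.9] rect [499.5  12.8] [15.6  4.5] 20.5
chuck 159 z 0.046 mean [513.4 -92.3] rect [514.2 -92. ] [36.7 35.6] 62.6
bearing 396 z 0.0172 mean [ 504. -197.] rect [ 504.9 -197.1] [62.7 62.3] 88.6
bar 143 z 0.0137 mean [ 500.4 -300.4] rect [ 500.8 -301.8] [15.8 73.4] 25.3
narrow 475 z 0.0096 mean [663.7 132.1] rect [662.3 120.2] [149.8  82.8] 79.7
broad 754 z 0.0095 mean [656.  -96.9] rect [ 659.3 -107.5] [155.5 113.6] 82.3
tall things near the boards
[ 0.849 -0.214  0.051] [ 0.868 -0.195  0.139]
[ 0.843 -0.09   0.05 ] [0.87  0.035 0.107]
[0.703 0.278 0.05 ] [0.831 0.401 0.262]
[ 0.624 -0.43   0.05 ] [ 0.848 -0.314  0.092]
side bench 
steel 223 z 0.0248 mean [510.9 291.3] rect [510.5 294.9] [65.2 40.8] 79.7
brush 288 z 0.0309 mean [502.  195.4] rect [501.3 199.5] [36.7 84.2] 19.4
wood 248 z 0.017 mean [508.1  87.1] rect [508.2  89.7] [57.1 42.2] 66.3
cap 68 z 0.0129 mean [500.2  -4. ] rect [500.6  -3.8] [32.6 37.1] 9.6
chuck 160 z 0.0463 mean [511.6 -97.1] rect [511.1 -93.1] [34.7 37. ] 89.0
bearing 490 z 0.0171 mean [ 502.3 -200. ] rect [ 501.8 -198.6] [63.4 64.9] 40.2
bar 205 z 0.0142 mean [ 499.8 -303. ] rect [ 499.5 -301.7] [15. 76.] 25.4
narrow 375 z 0.0095 mean [659.1 121.4] rect [659.8 113.1] [166.7  83.1] 78.9
broad 944 z 0.0098 mean [ 659.4 -110. ] rect [ 658.  -113.1] [165.2 115.8] 82.0
```

```bash
python3 - <<'E'
from h import *
d=pickle.load(open("top.pkl","rb"))
f=d["frame"];hsv=cv2.cvtColor(f,cv2.COLOR_BGR2HSV)
for cam,seeds in(("top",[("narrow",(185,275,150,210)),("broad",(276,355,145,210))]),("side",[("narrow",(260,315,130,201)),("broad",(260,328,201,270))])):
  d=pickle.load(open(cam+".pkl","rb"));hsv=cv2.cvtColor(d["frame"],cv2.COLOR_BGR2HSV)
  for n,(x0,x1,y0,y1) in seeds:
    m=np.zeros(hsv.shape[:2],np.uint8)
    m[y0:y1,x0:x1]=cv2.inRange(hsv[y0:y1,x0:x1],(8,55,110),(28,200,255))
    m=cv2.morphologyEx(m,cv2.MORPH_OPEN,np.ones((3,3)))
    c=max(cv2.findContours(m,0,cv2.CHAIN_APPROX_NONE)[0],key=cv2.contourArea)
    p=ontoplane(d,c.reshape(-1,2),.010)[:,:2]*1000
    r=cv2.minAreaRect(p.astype(np.float32));b=cv2.boxPoints(r)
    e=max((b[1]-b[0],b[2]-b[1]),key=np.linalg.norm);e=e*np.sign(e[1])
    print(cam,n,np.round(r[0],1),np.round(r[1],1),"board y dir deg",np.degrees(np.arctan2(e[1],e[0])).round(1))
d=pickle.load(open("top.pkl","rb"));g=cv2.cvtColor(d["frame"],cv2.COLOR_BGR2GRAY)[224:250,262:290]
C=cloud(d)
m=(g<45).astype(np.uint8);k,l,st,ce=cv2.connectedComponentsWithStats(m);i=1+st[1:,4].argmax();print(st[i],ce[i])
c=max(cv2.findContours(m,0,cv2.CHAIN_APPROX_NONE)[0],key=cv2.contourArea);(cx,cy),rr=cv2.minEnclosingCircle(c)
print("cap",rr,ontoplane(d,[(262+cx,224+cy)],.013),ontoplane(d,[(262+cx,224+cy)],.0))
E
```

```text
top narrow [659.9 105.7] [186.   88.2] board y dir deg 78.7
top broad [ 659.4 -109. ] [159.8 120.7] board y dir deg 82.5
side narrow [659.  104.6] [193.   89.8] board y dir deg 78.7
side broad [ 658.6 -109.6] [163.7 119.6] board y dir deg 82.6
[13  6  4  2  4] [14.5   6.25]
cap 9.999999747378752e-05 [[ 0.48998495 -0.01392581  0.013     ]] [[ 0.48987745 -0.01351972  0.        ]]
```

```bash
cat >> h.py <<'E'
from bench import *
def quat(th,z=.05,xy=(.5,0)):
    best=None
    for t in(th,th+180,th-180):
        a=np.radians(t+90)/2;q=[0,np.cos(a),np.sin(a),0]
        j=inverse_kinematics([*xy,z],q)
        if j is not None:
            c=np.abs(np.array(j)-state()["joint_pos"]).max()+.2*abs(j[5])
            if best is None or c<best[0]: best=(c,q)
    return best[1]
B={"narrow":(np.array([.6595,.1055]),-11.3),"broad":(np.array([.659,-.1093]),-7.4)}
def onboard(n,x,y):
    o,t=B[n];t=np.radians(t)
    return o+np.array([[np.cos(t),-np.sin(t)],[np.sin(t),np.cos(t)]])@[x,y]
UP=.11
def pick(xy,th,z):
    q=quat(th,UP,xy);move_to([*xy,UP],q);move_l([*xy,z],.15);close()
    s=state();print("grip gap",s["finger_gap"].round(4),"F",s["finger_force"],"ee",s["ee_pos"].round(4),"t",s["time"])
    move_l([*xy,UP],.25)
def place(xy,th,z):
    q=quat(th,UP,xy);move_to([*xy,UP],q);print("held gap",state()["finger_gap"].round(4))
    move_l([*xy,z+.01],.2);move_l([*xy,z],.05);gripper_open();move_l([*xy,UP],.25);print("t",state()["time"])
def snap(n):
    for c in("top","side"):
        d=get_image(c);pickle.dump(d,open(c+".pkl","wb"));cv2.imwrite(f"pics/{c}{n}.png",d["frame"])
E
python3 - <<'E'
from h import *
pick((.5002,-.3018),25.3,.016)
place(onboard("broad",0,-.051),82.6,.0205)
E
```

```text
Traceback (most recent call last):
  File "h.py", line 31, in pick
    s=state();print("grip gap",s["finger_gap"].round(4),"F",s["finger_force"],"ee",s["ee_pos"].round(4),"t",s["time"])
                               ^^^^^^^^^^^^^^^^^^^^^
AttributeError: 'float' object has no attribute 'round'
```

```bash
sed -i 's/s\["finger_gap"\].round(4)/round(s["finger_gap"],4)/; s/state()\["finger_gap"\].round(4)/round(state()["finger_gap"],4)/' h.py
python3 - <<'E'
from h import *
s=state();print(s["time"],s["finger_gap"],s["finger_force"],s["ee_pos"],s["ee_rot"])
move_l([.5002,-.3018,UP],.25)
place(onboard("broad",0,-.051),82.6,.0205)
pick((.5035,-.1978),-7,.016)
place(onboard("broad",0,.027),-7.4,.0205)
E
```

```text
3.675 0.01818704156424667 29.999864995479584 [ 0.50021861 -0.30176594  0.01596243] [-2.11323289e-05  5.35067313e-01  8.44809428e-01  1.41711895e-05]
held gap 0.0175
t 7.6
grip gap 0.064 F 30.001373563427478 ee [ 0.5038 -0.198   0.0168] t 10.1583
held gap 0.0638
t 13.4833
```

```bash
python3 - <<'E'
from h import *
pick((.5127,-.0925),-11,.023)
place(onboard("narrow",0,.05),-11.3,.0275)
pick((.5118,.2955),-10.6,.020)
place(onboard("narrow",0,-.038),-11.3,.0245)
move_to([.40,-.38,.25],quat(-45,.25,(.40,-.38)))
snap(1);print(state()["time"])
a,b=[cv2.imread(f"pics/{c}1.png") for c in("top","side")]
a=cv2.resize(a[150:250,130:430],(795,265),interpolation=cv2.INTER_CUBIC);b=cv2.resize(b[120:280,180:340],(330,330),interpolation=cv2.INTER_CUBIC)
cv2.imwrite("pics/c1.png",np.vstack([a,cv2.copyMakeBorder(b,0,0,0,465,cv2.BORDER_CONSTANT)]))
E
```

```text
grip gap 0.039 F 29.999982779554557 ee [ 0.5128 -0.0926  0.0231] t 15.675
held gap 0.0389
t 19.5333
grip gap 0.0398 F 29.994587302207947 ee [0.5119 0.2955 0.02  ] t 21.9417
held gap 0.0399
t 25.7417
27.7667
```

View pics/c1.png

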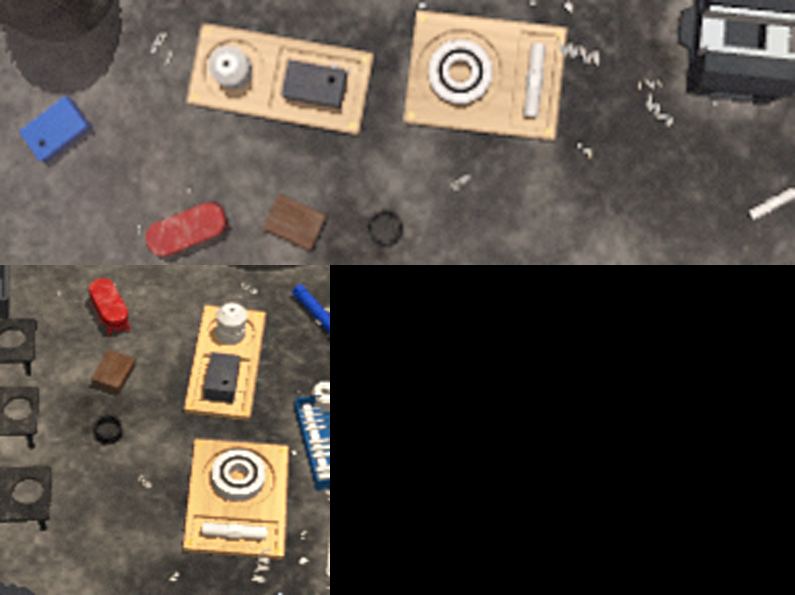

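All four parts look seated; the cap is at crop (386,228), which is top pixel (275.7,236). I'll now measure the placed parts and the cap.

```bash
cat > m.py <<'E'
from h import *
def meas(items):
  for cam in("top","side"):
    d=pickle.load(open(cam+".pkl","rb"));d["depth"]=cv2.medianBlur(d["depth"],3);C=cloud(d)
    for n,(x,y),(lo,hi),bd in items:
      m=(C[...,2]>lo)&(C[...,2]<hi)&(np.hypot(C[...,0]-x,C[...,1]-y)<.055)
      k,l,st,_=cv2.connectedComponentsWithStats(m.astype(np.uint8));q=C[l==1+st[1:,4].argmax()]
      r=cv2.minAreaRect(q[:,:2].astype(np.float32)*1000);c=np.array(r[0])/1000
      o,t=B[bd];t=np.radians(t);loc=np.array([[np.cos(t),np.sin(t)],[-np.sin(t),np.cos(t)]])@(c-o)
      print(cam,n,"z",np.median(q[:,2]).round(4),"c",np.round(r[0],1),np.round(r[1],1),"board",(loc*1000).round(1))
E
python3 - <<'E'
from m import *
meas([("bearing",onboard("broad",0,.027),(.017,.03),"broad"),("bar",onboard("broad",0,-.051),(.014,.026),"broad"),("chuck",onboard("narrow",0,.05),(.04,.064),"narrow"),("steel",onboard("narrow",0,-.038),(.022,.037),"narrow")])
for cam,(u0,u1,v0,v1) in(("top",(264,288,225,248)),("side",(222,244,188,212))):
    d=pickle.load(open(cam+".pkl","rb"));g=cv2.cvtColor(d["frame"][v0:v1,u0:u1],cv2.COLOR_BGR2GRAY)
    bg=np.median(g)
    m=(cv2.GaussianBlur(g,(3,3),0)<bg-18).astype(np.uint8);k,l,st,ce=cv2.connectedComponentsWithStats(m);i=1+st[1:,4].argmax()
    x,y,w,h,a=st[i];print(cam,bg,st[i],ontoplane(d,[(u0+x+(w-1)/2,v0+y+(h-1)/2)],.0135 if cam=="top" else .009)*1000)
d=pickle.load(open("top.pkl","rb"));print(ontoplane(d,[(275.7,236.)],.0135))
E
```

```text
top bearing z 0.0212 c [663.2 -82. ] [60. 61.] board [ 0.7 27.6]
top bar z 0.0179 c [ 651.5 -158.3] [17.1 71.6] board [ -1.1 -49.6]
top chuck z 0.0497 c [668.4 152.3] [38.5 35.6] board [-0.5 47.6]
top steel z 0.0297 c [653.3  69.6] [62.5 40.7] board [  0.9 -36.4]
side bearing z 0.0211 c [660.  -83.3] [62.7 62.7] board [-2.3 25.9]
side bar z 0.0182 c [ 651. -161.] [13.8 72.9] board [ -1.3 -52.3]
side chuck z 0.05 c [666.2 149. ] [29.4 37.7] board [-1.9 44. ]
side steel z 0.0292 c [650.7  68.1] [64.2 40.4] board [ -1.3 -38.4]
top 83.0 [ 4  4 14 18 85] [[496.93645661  -1.79566699  13.5       ]]
side 70.5 [  3   5  14  14 128] [[500.93044452  -4.44027349   9.        ]]
[[ 0.50096399 -0.00511515  0.0135    ]]
```

```bash
python3 - <<'E'
from m import *
pick((.501,-.0045),-7.4,.012)
place((.6616,-.0827),-7.4,.0345)
move_to([.40,-.38,.25],quat(-45,.25,(.40,-.38)))
snap(2);print(state()["time"])
a,b=[cv2.imread(f"pics/{c}2.png") for c in("top","side")]
a=cv2.resize(a[150:205,275:350],(600,440),interpolation=cv2.INTER_CUBIC);b=cv2.resize(b[200:265,265:325],(200,216))
cv2.imwrite("pics/c2.png",np.hstack([a,cv2.copyMakeBorder(b,0,224,0,0,cv2.BORDER_CONSTANT)]))
meas([("bearing",onboard("broad",0,.027),(.017,.027),"broad")])
E
```

```text
grip gap 0.0346 F 29.999889997343416 ee [ 0.501  -0.0045  0.012 ] t 30.9667
held gap 0.0343
t 34.475
36.125
top bearing z 0.0218 c [663.1 -80.7] [62.7 60.9] board [ 0.4 28.9]
side bearing z 0.0216 c [659.9 -84.6] [63.7 62.7] board [-2.3 24.6]
```

View pics/c2.png

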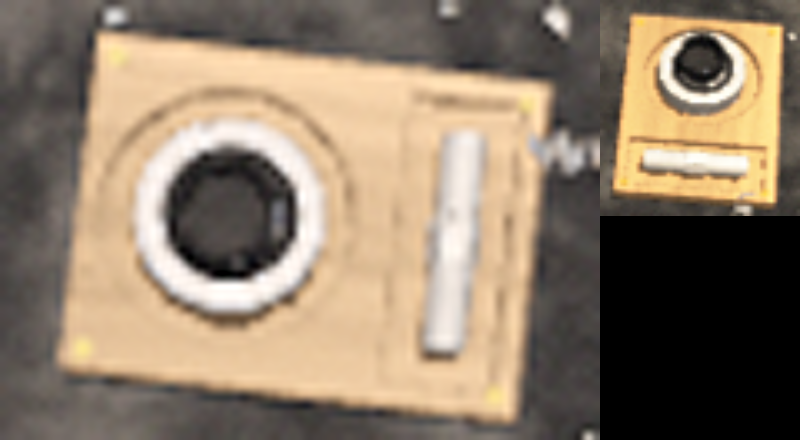

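The cap sits level at (232,213) and the bearing centre is at (230,217), at 0.34 mm per pixel, so they are about 1.5 mm apart. I'm handing it in.

```bash
python3 -c "
from bench import *
print(job_done())"
```

```text
the job is handed in; nothing more can be done
None
```

Both kits are made up and the job is handed in, at about 36 s of the 106 s allowed; the last pictures showed all five parts seated, the cap within about 2 mm of the bearing's axis, and the wooden block and brush never handled, though the judge's verdict was not returned.

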